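Make up the posting kit and the drawing kit

TASK

Make up two kits from the stock lying between the two grey trays. The large tape roll and the box of staples go into the two-compartment tray; the small tape roll, the eraser and the glue stick go into the three-compartment tray: one thing to a compartment, in any order, each resting flat on the tray's floor the same way up as now, with the glue stick standing upright. Leave the tin of pins, the stapler and the tape dispenser where they are.

Things in the scene. Friction and masses are not known exactly. Their poses are not given: they have to be found in the camera images.
- tape_large: Large roll of brown tape lying flat: a ring of outer diameter 58 mm, hole 26 mm, 24 mm high; loose, about 60 g. Origin at the centre of its underside, z up.
- tape_small: Small roll of brown tape lying flat: a ring of outer diameter 38 mm, hole 24 mm, 18 mm high; loose, about 20 g. Origin at the centre of its underside, z up.
- staple_box: Small cardboard box of staples with a white paper label on top, closed and rigid: 56 mm along its x, 32 mm along its y, 22 mm high; loose, about 80 g. Origin at the centre of its underside.
- eraser: White block eraser in a blue sleeve: 50 mm along its x, 24 mm along its y, 14 mm high; loose, rigid, about 22 g. Origin at the centre of its underside.
- glue_stick: Glue stick standing upright on its base: a cylinder of diameter 24 mm, 66 mm high, white with a black cap (the top 24 mm); loose, about 30 g. Origin at the centre of its base, z along it.
- tray_two: Grey shallow tray with two equal compartments, fixed to the table: 176 mm along its x, 128 mm along its y, walls 18 mm high and 4 mm thick, floor 4 mm thick. The compartments lie side by side along x, centred at x = -43 and +43 mm, each 82 mm along x by 120 mm along y inside. Origin at the centre of the underside, on the table.
- tray_three: Grey shallow tray with three equal compartments, fixed to the table: 214 mm along its x, 120 mm along its y, walls 18 mm high and 4 mm thick, floor 4 mm thick. The compartments lie side by side along x, centred at x = -70, 0 and +70 mm, each 66 mm along x by 112 mm along y inside. Origin at the centre of the underside, on the table.
- pin_tin: Bystander among the stock: round closed steel tin of drawing pins, diameter 48 mm, 20 mm high, no hole; loose. Leave it. Origin at the centre of its underside.
- stapler: Bystander: black plastic stapler, 135 mm along its x, 36 mm along its y, about 57 mm high; loose, beyond the stock as seen from the robot. Leave it. Origin at the centre of its underside.
- dispenser: Bystander: chrome desk tape dispenser, 135 mm along its x, 56 mm along its y, 72 mm high; loose, beyond the stock as seen from the robot. Leave it. Origin at the centre of its underside.
Things that resemble listed ones, but are neither listed nor needed, are in the scene too. What is shaped like the glue_stick but orange or yellow is not meant.

How it is judged:
By the outcome, as a careful person would: the job done as asked, in the order asked, and still so for the second after the job is handed in, with the robot touching nothing.
It also fails if it takes over 106 s, if anything falls off the work surface, if the arm or the gripper's body presses on something with over 40 N, if the wrist force passes 120 N, or if a joint passes its speed limit or range.

ROBOT

A 6-joint arm with a two-finger parallel gripper is mounted at the origin on the work surface. World frame = base frame: x ahead of the robot, y to its left, z up, the work surface at z = 0. Lengths are in mm, angles in rad, forces in N, time in s.
With the tool pointing down it reaches from about 350 to 975 mm from the base axis. Payload 7.1 kg.
Tool frame: the origin (TCP) lies on the front face of the gripper's body, between the roots of the fingers; the fingertips stand 80 mm ahead of it and the grasp point (between the pads) lies 61 mm ahead of it (env.tips_ahead is the distance from the TCP to the fingertips, in mm); z points along the fingers, y is the line along which they close (so a half turn about z gives the same grasp; the last joint's range is limited). The gripper opens to 88 mm and grips with 3 to 60 N. Pads are 20 mm wide; open, the fingers measure 115 mm over their backs; the gripper's body (75 mm by 178 mm) begins 61 mm behind the grasp point.
Start: joints at [-1.205, 0.423, 1.63, -0, 1.089, -0.019], TCP at [234.625, -579.273, 302.675] pointing down, gripper open.
Joint ranges: [-3, 3], [-0.9, 2.11], [0.09, 2.58], [-1.31, 4.45], [0.11, 2.69], [-2.54, 2.54]. Speed limits (rad/s): [2.39, 2.39, 3.01, 3.14, 3.14, 3.14].

INTERFACE

Orientations are given as a unit quaternion [x, y, z, w].
In Python, from station import env, set_gripper, viewer, workorder gives the robot as it stands. Calls block until the motion is done:
- env.reach(position, orientation): joint-space move of the TCP to a pose.
- env.move_l(position, rot=None, rate=150, f_stop=None): straight line of the TCP; rot=None keeps the orientation; rate is the mean speed in mm/s. With f_stop (N) it stops when the force on the tool has changed by that much, and returns True; else False.
- env.move_joints(angles): joint-space move.
- set_gripper(opening): finger opening in mm; the grip force is fixed at half the most; returns when the fingers have stopped.
- env.hold(seconds).
- env.ik(position, orientation): joint angles nearest the present ones, or None.
- env.read_state(): the state.
- viewer.camera(name): name is "scene" or "top" or "wrist"; returns the picture (480x640x3 uint8, blue, green, red); there is no depth.
- viewer.camera_params(name): a dict with "fx", "fy", "cx", "cy" (pixels), "pose" (4x4, takes a point from camera to world coordinates); the wrist camera has in their place "tool_from_camera" (4x4, takes a point from camera to tool coordinates, whose origin is the TCP and whose axes are the flange's). Camera axes: x right, y up, looking along -z (the intrinsics and any distortion apply to the point x, -y, -z); pixel columns grow to the right and rows downward; lengths in mm; the calibration is good to about 2 mm. A picture is of the moment at which its call begins: read the wrist's pose just before it. camera_params takes no time and is no camera call.
A pose or a line that the arm cannot do raises env.IKError and nothing moves.
- workorder.sign_off(): hands the job in; it is judged then, once.
The state is a dict: "time_s": time; "qpos": joint angles; "dq": joint speeds; "tau": joint torques, N m; "tool_pos": TCP position; "orientation": TCP orientation; "force": force on the tool from outside, world axes, zero at the start; "wrist_torque": the same for the moment, N m; "width": finger opening in mm; "grip_force": force on a finger pad.
Only numpy, scipy, OpenCV 4.12 (cv2) and the standard library are available. Lean on these libraries where they do the work, as an engineer would, in place of code of your own. Each camera call takes 0.05 s, during which the arm holds its last target. There are 200 camera calls.

## Working session

There is one attempt and no reset: what is moved stays moved. The work goes in short steps, each a Python script; the robot and the scene stay as the last script left them, time stands still between calls to the robot, and variables do not carry over. Pictures are saved under pics/ and viewed, at most 14 in all, crops included, and the job is handed in when it is done.

```bash
mkdir -p pics; ls; python3 - <<'E'
from station import env, set_gripper, viewer, workorder
import cv2
for n in ("scene","top"):
    cv2.imwrite(f"pics/{n}0.png",viewer.camera(n)); p=viewer.camera_params(n); print(n,p)
print(viewer.camera_params("wrist")); s=env.read_state(); print(s['time_s'],s['orientation'],s['force'])
E
```

```text
pics
scene {'fx': 466.09189729636523, 'fy': 466.09189729636523, 'cx': 323.9570174937439, 'cy': 242.14894913114708, 'pose': array([[ 3.20941670e-01, -7.69913539e-01,  5.51570110e-01,
         1.04984196e+03],
       [ 9.47013937e-01,  2.68679227e-01, -1.76000218e-01,
        -1.32063581e+02],
       [-1.26904798e-02,  5.78830385e-01,  8.15349212e-01,
         7.30311278e+02],
       [ 0.00000000e+00,  0.00000000e+00,  0.00000000e+00,
         1.00000000e+00]])}
top {'fx': 453.65992052961434, 'fy': 453.65992052961434, 'cx': 310.4946620808685, 'cy': 239.23178545479755, 'pose': array([[ 2.74868932e-02,  9.83741776e-01, -1.77472782e-01,
         4.66380380e+02],
       [-9.99568951e-01,  2.88806672e-02,  5.27446426e-03,
         7.80243605e+00],
       [ 1.03142432e-02,  1.77251303e-01,  9.84111575e-01,
         9.08166359e+02],
       [ 0.00000000e+00,  0.00000000e+00,  0.00000000e+00,
         1.00000000e+00]])}
{'fx': 364.6529922509535, 'fy': 364.6529922509535, 'cx': 320.02378393789917, 'cy': 238.74552361424196, 'tool_from_camera': array([[ 7.56961360e-05,  9.61156305e-01,  2.76004621e-01,
         7.70715926e+01],
       [ 9.99999935e-01, -1.69824767e-04,  3.17139670e-04,
        -8.23714734e-01],
       [ 3.51693214e-04,  2.76004579e-01, -9.61156256e-01,
        -8.17785702e+01],
       [ 0.00000000e+00,  0.00000000e+00,  0.00000000e+00,
         1.00000000e+00]])}
0.1 [ 9.81552477e-01  1.91191769e-01 -1.14277764e-04 -6.55567944e-04] [0.02858899 0.07010035 0.59903661]
```

View pics/top0.png

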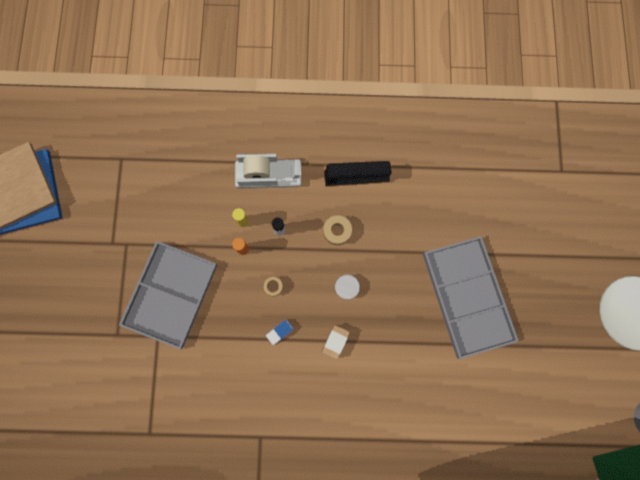

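View pics/scene0.png

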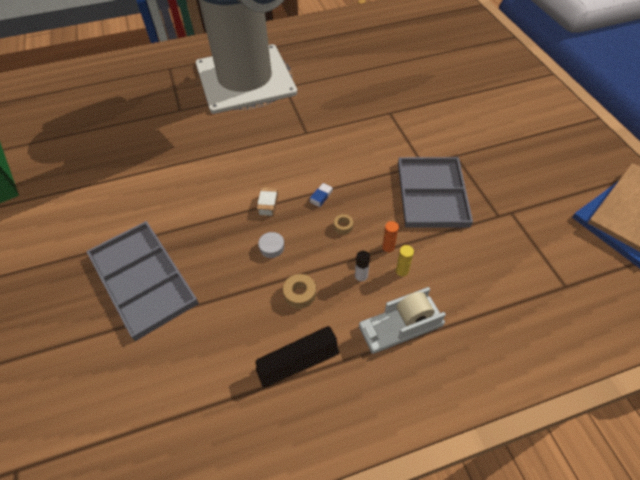

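The top view shows tray_two at about (169,295) and tray_three at (471,297). The stock is tape_large (338,230), tape_small (273,286), tin (347,287), eraser (279,332), staple box (336,342) and glue stick (278,226).

There are three glue-stick-shaped things: black-capped white (278,226), yellow (239,215) and orange (239,245). Only the black-capped one fits the description. Next I'll take two wrist views from nearer.

```bash
cat > h.py <<'E'
from station import env, set_gripper, viewer, workorder
import numpy as np, cv2, json
from scipy.spatial.transform import Rotation as R
def down(a): # tool z down, tool y (closing line) at world angle a
    y=np.array([np.cos(a),np.sin(a),0]); z=np.array([0,0,-1.]); x=np.cross(y,z)
    return R.from_matrix(np.c_[x,y,z]).as_quat()
def snap(name,fn):
    p=dict(viewer.camera_params(name))
    if name=="wrist":
        s=env.read_state(); T=np.eye(4); T[:3,:3]=R.from_quat(s['orientation']).as_matrix(); T[:3,3]=s['tool_pos']
        p['pose']=T@p['tool_from_camera']
    im=viewer.camera(name); cv2.imwrite(f"pics/{fn}.png",im)
    json.dump({k:np.asarray(p[k]).tolist() for k in("fx","fy","cx","cy","pose")},open(f"pics/{fn}.json","w")); return im
def cam(fn): return json.load(open(f"pics/{fn}.json"))
def ray(c,uv):
    P=np.array(c['pose']); d=np.array([(uv[0]-c['cx'])/c['fx'],-(uv[1]-c['cy'])/c['fy'],-1])
    return P[:3,3],P[:3,:3]@d
def onz(c,uv,z):
    o,d=ray(c,uv); return o+d*(z-o[2])/d[2]
def tri(cu):
    A=np.zeros((3,3));b=np.zeros(3)
    for c,uv in cu:
        o,d=ray(c,uv); d/=np.linalg.norm(d); M=np.eye(3)-np.outer(d,d); A+=M; b+=M@o
    return np.linalg.solve(A,b)
def proj(c,X):
    P=np.array(c['pose']); q=P[:3,:3].T@(np.asarray(X)-P[:3,3]); return c['cx']+c['fx']*q[0]/-q[2], c['cy']-c['fy']*q[1]/-q[2]
E
python3 - <<'E'
from h import *
c={k:np.asarray(v).tolist() for k,v in viewer.camera_params("top").items()}
for n,uv,z in [("tl",(338,230),24),("ts",(273,286),18),("glue",(278,226),66),("er",(279,332),14),("st",(336,342),22),("t2",(169,295),18),("t3",(471,297),18)]: print(n,onz(c,uv,z).round())
t=env.read_state()['time_s']
for i,y in enumerate((-120,170)):
    env.reach([530,y,330],down(-np.pi/2)); print(env.read_state()['time_s'],env.read_state()['tool_pos'])
    snap("wrist",f"w{i}")
E
```

```text
tl [646. -51.  24.]
ts [532.  74.  18.]
glue [642.  66.  66.]
er [444.  59.  14.]
st [428. -51.  22.]
t2 [509. 275.  18.]
t3 [ 521. -314.   18.]
2.075 [ 529.93925221 -120.63029394  329.98079411]
3.2417 [530.2219445  169.09842387 329.96356441]
```

View pics/w0.png

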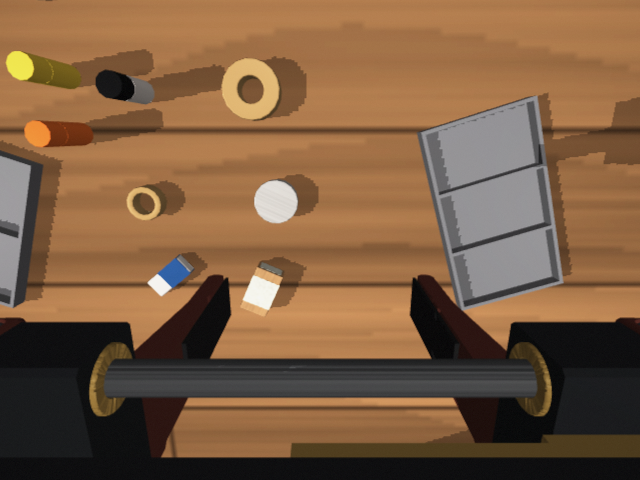

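View pics/w1.png

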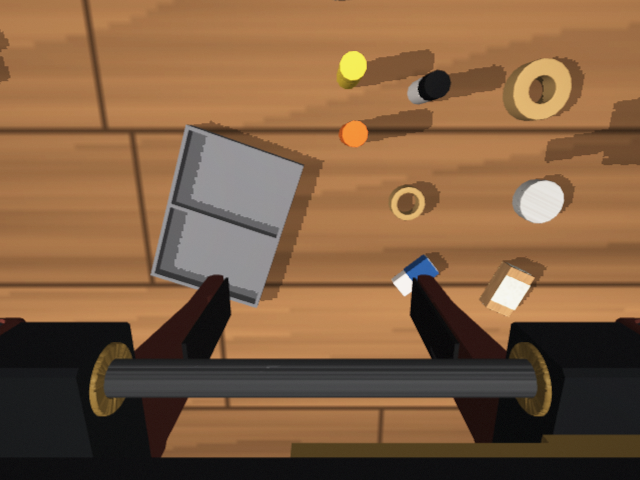

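Both views show the stock; the black-capped glue stick is at w0 (122,86) and w1 (430,86). One enlarged side-by-side crop will confirm identities and give pixel measurements.

```bash
python3 - <<'E'
import cv2,numpy as np
a=cv2.imread("pics/w0.png")[45:320,92:292];b=cv2.imread("pics/w1.png")[45:320,388:588]
cv2.imwrite("pics/crop.png",cv2.resize(np.hstack([a,b]),None,fx=2,fy=2,interpolation=cv2.INTER_CUBIC))
a=cv2.imread("pics/w1.png")[110:320,140:340];b=cv2.imread("pics/w0.png")[85:320,400:590]
o=np.zeros((235,390,3),np.uint8);o[:210,:200]=a;o[:,200:]=b
cv2.imwrite("pics/crop2.png",cv2.resize(o,None,fx=2,fy=2,interpolation=cv2.INTER_CUBIC))
E
```

```text
(no output)
```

View pics/crop.png

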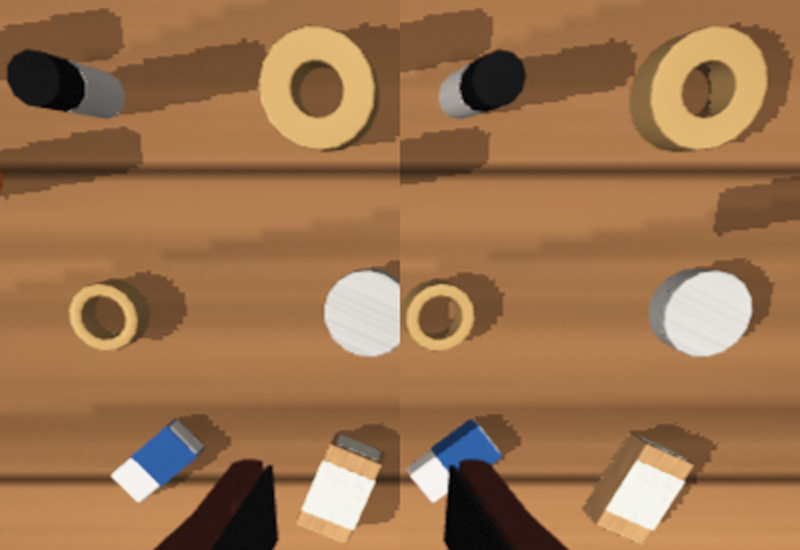

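View pics/crop2.png

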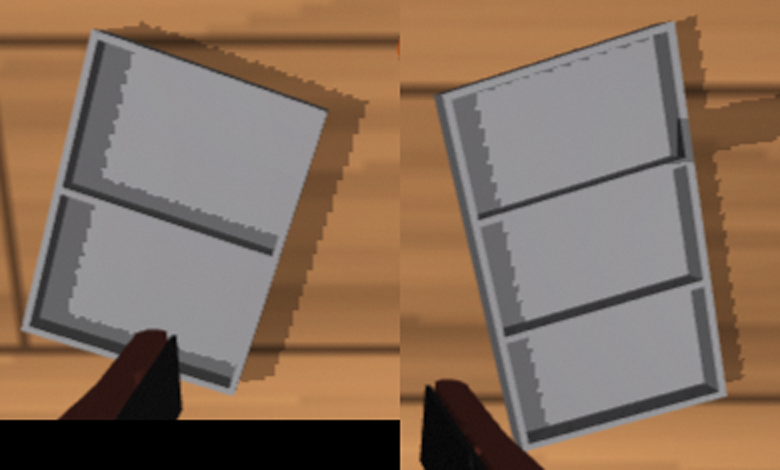

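The crop confirms the white stick with a black cap is the glue stick, the ring of about 58 mm is tape_large, the ring of about 38 mm is tape_small, and the solid silver disc is the tin. I'll triangulate heights, fit poses and check with an overlay.

```bash
cat > fit.py <<'E'
from h import *
from scipy.optimize import least_squares
L=lambda p:(92+p[0]/2,45+p[1]/2); Rr=lambda p:(188+p[0]/2,45+p[1]/2)
A=lambda p:(140+p[0]/2,110+p[1]/2); B=lambda p:(200+p[0]/2,85+p[1]/2)
w0,w1=cam("w0"),cam("w1"); top={k:np.asarray(v).tolist() for k,v in viewer.camera_params("top").items()}
def T(n,*cu): X=tri(cu); print(n,X.round(1),[np.round(np.subtract(proj(c,X),u),1).tolist() for c,u in cu]); return X
tl=T("tl",(w0,L((317,87.5))),(w1,Rr((709,88.5))))
ts=T("ts",(w0,L((104.5,316.5))),(w1,Rr((440,317))))
gl=T("gl",(w0,L((35,78))),(w1,Rr((498,77))))
for a,b in (((196,455),(501,457)),((138,502),(431,502))): T("er",(w0,L(a)),(w1,Rr(b)))
for a,b in (((382,460),(693,465)),((350,543),(638,543))): T("st",(w0,L(a)),(w1,Rr(b)))
t2=[(95,30),(327,110),(234,392),(23,328)]; t3=[(437,95),(671,22),(725,395),(526,447)]
for p,q in zip(t2,[(160,242),(216,263),(182,348),(121,323)]): T("t2",(w1,A(p)),(top,q))
for p,q in zip(t3,[(425,252),(483,238),(517,341),(460,356)]): T("t3",(w0,B(p)),(top,q))
def rect(obs,lx,ly,z,g): # obs: list of (cam,[4 uv or None]) ordered around
    s=np.array([(-1,-1),(1,-1),(1,1),(-1,1)])*[lx/2,ly/2]
    def f(p):
        r=R.from_euler('z',p[2]).as_matrix()[:2,:2]; w=s@r.T+p[:2]
        return np.concatenate([np.subtract(proj(c,[*w[i],z]),u) for c,us in obs for i,u in enumerate(us) if u is not None])
    o=least_squares(f,g); print("rect",o.x.round(3),"rms",np.sqrt(np.mean(o.fun**2)).round(2)); return o.x.tolist()
if __name__=="__main__":
    N=None; P={}
    P['tl']=[*tl[:2],0];P['ts']=[*ts[:2],0];P['gl']=[*gl[:2],0]
    # eraser: x axis toward blue end (image up-right). corners (-,-) lower.. 
    P['er']=rect([(w0,[L((138,502)),L((196,455)),L((169,427)),L((111,474))]),(w1,[Rr((431,502)),Rr((501,457)),N,N])],50,24,14,[444,59,-.7])
    P['st']=rect([(w0,[L((350,543)),L((382,460)),L((331,446)),L((297,522))]),(w1,[Rr((638,543)),Rr((693,465)),N,N])],56,32,22,[430,-50,-.4])
    P['t2']=rect([(w1,[A(t2[i]) for i in (3,2,1,0)][1:]+[A(t2[3])])],128,176,18,[509,275,-.3]) if 0 else rect([(w1,[A(t2[i]) for i in (2,1,0,3)])],176,128,18,[509,275,-.3])
    P['t3']=rect([(w0,[B(t3[i]) for i in (2,1,0,3)])],214,120,18,[521,-314,.2])
    json.dump(P,open("P.json","w"))
    # overlay
    out=[]
    for fn,c in (("w0",w0),("w1",w1)):
        im=cv2.resize(cv2.imread(f"pics/{fn}.png"),None,fx=2,fy=2,interpolation=cv2.INTER_CUBIC)
        th=np.linspace(0,2*np.pi,40)
        def poly(X): cv2.polylines(im,[np.int32([np.multiply(proj(c,x),2) for x in X])],True,(0,0,255),1)
        for n,r,h in (("tl",29,24),("tl",29,0),("ts",19,18),("ts",12,18),("ts",19,0),("gl",12,66),("gl",12,0)): poly([(P[n][0]+r*np.cos(t),P[n][1]+r*np.sin(t),h) for t in th])
        for n,a,b,h in (("er",50,24,14),("er",50,24,0),("st",56,32,22),("st",56,32,0),("t2",176,128,18),("t2",176,128,0),("t3",214,120,18),("t3",214,120,0)):
            r=R.from_euler('z',P[n][2]).as_matrix()
            poly([r@[sx*a/2,sy*b/2,0]+[P[n][0],P[n][1],h] for sx,sy in((-1,-1),(1,-1),(1,1),(-1,1))])
        out.append(im)
    cv2.imwrite("pics/ov.png",np.hstack([out[0][90:640,184:584],out[1][90:640,776:1176]]))
    o=np.zeros((470,780,3),np.uint8);o[:420,:400]=out[1][220:640,280:680];o[:,400:]=out[0][170:640,800:1180];cv2.imwrite("pics/ov2.png",o)
E
python3 fit.py
```

```text
tl [649.6 -50.4  23.2] [[0.0, 0.2], [0.0, -0.2]]
ts [533.5  73.7  16.1] [[0.0, 0.1], [0.0, -0.1]]
gl [649.5  66.9  63.9] [[-0.1, -0.3], [-0.0, 0.3]]
er [451.   32.3  14.3] [[-0.0, 0.5], [-0.0, -0.5]]
er [420.8  70.7  12. ] [[0.0, -0.0], [0.0, 0.0]]
st [449.2 -76.6  20.1] [[-0.0, 1.2], [-0.1, -1.2]]
st [395.  -55.2  14.7] [[0.0, -0.0], [0.0, 0.0]]
t2 [6.160e+02 3.102e+02 1.000e-01] [[2.7, 0.3], [-1.4, -0.3]]
t2 [574.6 188.4  13.7] [[-0.3, 0.3], [0.2, -0.1]]
t2 [408.6 244.8  12.7] [[1.1, -0.3], [-0.7, 0.1]]
t2 [453. 362.  22.] [[1.0, 0.1], [-0.6, -0.1]]
t3 [ 608.  -223.8   16.5] [[1.9, 0.0], [-1.0, -0.0]]
t3 [ 646.4 -356.   -16.6] [[-0.1, 0.1], [0.0, -0.1]]
t3 [ 440.  -400.7   17.9] [[-0.7, 0.2], [0.4, -0.2]]
t3 [ 408.8 -287.8   21.3] [[0.0, -0.0], [-0.0, 0.0]]
rect [445.319  58.327  -0.913] rms 0.85
rect [ 4.30327e+02 -5.07440e+01 -4.17000e-01] rms 1.31
rect [ 5.13085e+02  2.76268e+02 -3.35000e-01] rms 0.89
rect [ 5.24396e+02 -3.12185e+02  3.11000e-01] rms 1.13
```

View overlay.

```bash
python3 -c "
import cv2,numpy as np
a=cv2.imread('pics/ov.png');b=cv2.imread('pics/ov2.png')
b=cv2.resize(b,None,fx=.5,fy=.5,interpolation=cv2.INTER_AREA)
cv2.imwrite('pics/ov2s.png',b)"
```

```text
(no output)
```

View pics/ov.png

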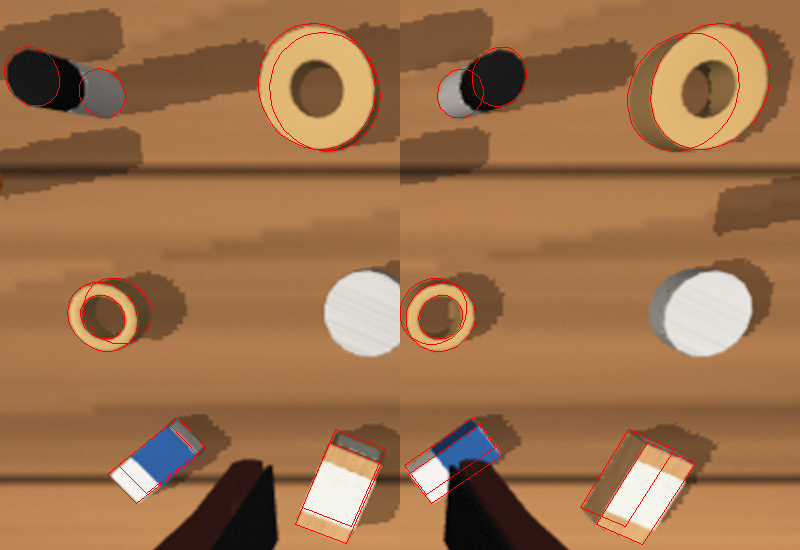

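View pics/ov2.png

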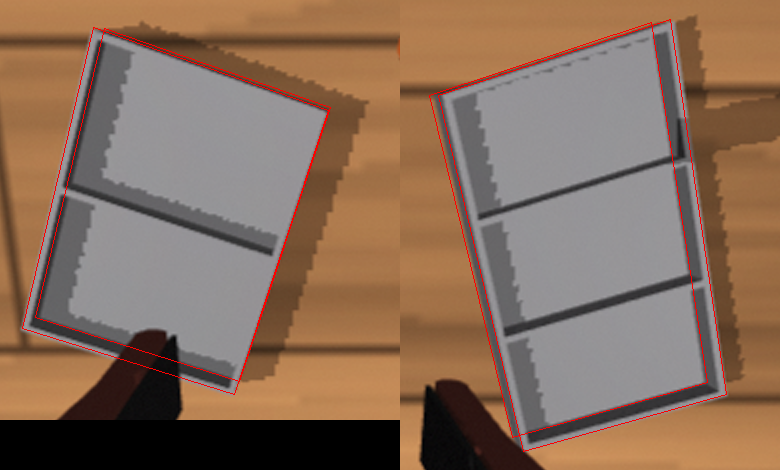

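The overlay fits everything in both views; measured heights agree with the text within a few mm. Now the first item, the large tape.

```bash
cat > pick.py <<'E'
from h import *
P=json.load(open("P.json")); H=210
W={'tl':58,'st':32,'ts':38,'er':24,'gl':24}; TIP={'tl':5,'st':5,'ts':4,'er':3,'gl':22}
def best(p,a):
    q0=env.read_state()['qpos']; c=[]
    for k in (-1,0,1):
        o=down(a+k*np.pi); q=env.ik(p,o)
        if q is not None: c.append((np.abs(np.subtract(q,q0)).max(),o))
    return min(c,key=lambda t:t[0])[1]
def go(x,y,a):
    p=[x,y,H]; o=best(p,a); env.reach(p,o)
def slot(t,dx):
    x,y,a=P[t]; return x+dx*np.cos(a),y+dx*np.sin(a),a+np.pi/2
def job(n,t,dx,pre,rel):
    px,py,pa=slot(t,dx); x,y,a=P[n]
    a=a+np.pi/2 if n in('er','st') else pa
    if n=='gl': a=np.pi/2*0+pa
    if abs(env.read_state()['width']-pre)>2: set_gripper(pre)
    T=env.tips_ahead; go(x,y,a)
    hit=env.move_l([x,y,T+TIP[n]],f_stop=20); set_gripper(0)
    s=env.read_state(); print(n,"down hit",hit,"z",round(s['tool_pos'][2],1),"width",round(s['width'],1),"t",s['time_s'])
    if hit or abs(s['width']-W[n])>4: print("ABORT"); return False
    env.move_l([x,y,H],rate=200); go(px,py,pa)
    s=env.read_state(); print(" lifted width",round(s['width'],1))
    if abs(s['width']-W[n])>4: print("LOST"); return False
    env.move_l([px,py,T+TIP[n]+12]); hit=env.move_l([px,py,T+TIP[n]+3],rate=25,f_stop=5)
    print(" place",hit,env.read_state()['tool_pos'].round(1) if hasattr(env.read_state()['tool_pos'],'round') else env.read_state()['tool_pos'])
    set_gripper(rel); env.move_l([px,py,H],rate=200); print(" t",env.read_state()['time_s']); return True
E
python3 - <<'E'
from pick import *
print(job('tl','t2',43,78,72)); snap("wrist","a1")
E
```

```text
tl down hit False z 85.8 width 58.2 t 6.2083
 lifted width 58.1
 place True [554.2 262.4  89.3]
 t 10.7083
True
```

Held at 58.1 mm and touched down on the tray floor at the expected height. On to the rest.

```bash
python3 - <<'E'
from pick import *
ok=job('st','t2',-43,72,52) and job('ts','t3',0,54,54) and job('er','t3',-70,54,44) and job('gl','t3',70,44,44)
print(ok)
E
```

```text
st down hit False z 85.1 width 31.9 t 13.7167
 lifted width 32.2
 place True [472.8 290.6  89. ]
 t 18.3583
ts down hit False z 84.8 width 37.4 t 21.0167
 lifted width 37.4
 place True [ 524.9 -312.5   88. ]
 t 25.7833
er down hit False z 83.3 width 23.7 t 28.775
 lifted width 23.4
 place True [ 458.1 -333.9   87.1]
 t 33.6083
gl down hit False z 102.8 width 23.7 t 36.5667
 lifted width 23.7
 place True [ 591.5 -291.   106.5]
 t 40.9833
True
```

```bash
python3 - <<'E'
from h import *
ims=[]
for i,(x,y) in enumerate(((500,-290),(490,260))):
    env.reach([x-30,y,350],down(-np.pi/2)); env.hold(.2); ims.append(snap("wrist",f"f{i}"))
cv2.imwrite("pics/fin.png",np.vstack([im[:290] for im in ims]))
env.reach([350,-450,350],down(-np.pi/2)); snap("top","f_top"); print(env.read_state()['time_s'])
E
```

```text
46.825
```

View pics/fin.png

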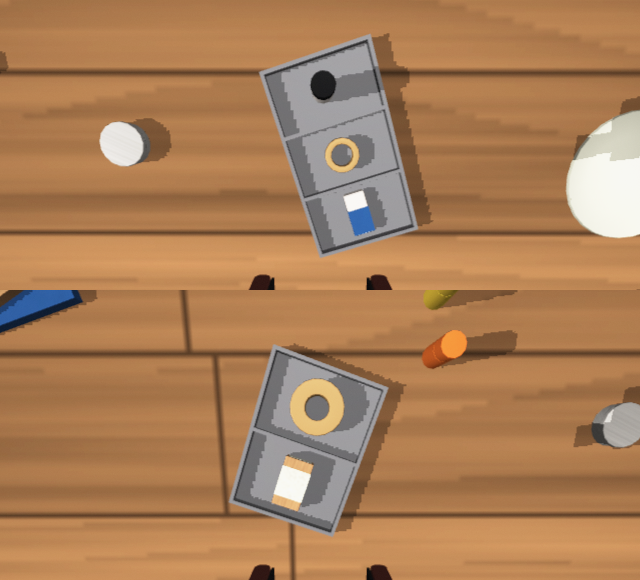

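View pics/f_top.png

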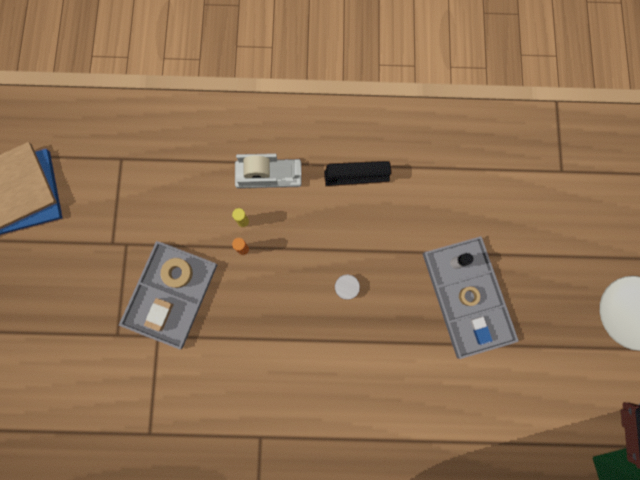

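Each of the five items sits flat in its own compartment. The glue stick is upright, with only its round cap seen from above at (323,85) in the tray_three view. The tin (347,287), stapler and dispenser have not moved.

```bash
python3 -c "
from station import workorder
print(workorder.sign_off())"
```

```text
the job is handed in; nothing more can be done
None
```

Both kits are made up and the job is handed in at about 47 s of the 106 s limit, with all five items in their compartments and the tin, stapler and dispenser untouched.

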